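# Close up the piping-nozzle case

### The arm

A 6-joint arm with a two-finger parallel gripper is mounted at the origin on the work surface. World frame = base frame: x ahead of the robot, y to its left, z up, the work surface at z = 0. Lengths are in mm, angles in rad, forces in N, time in s.
With the tool pointing down it reaches from about 400 to 825 mm from the base axis. Payload 7 kg.
Tool frame: the origin (TCP) lies at the very end of the fingers, on their centre line; the grasp point (between the pads) lies 19 mm behind it; z points along the fingers, y is the direction in which the jaws open and shut (so a half turn about z gives the same grasp; the last joint's range is limited). The gripper opens to 88 mm and grips with 3 to 60 N. Pads are 19 mm wide; open, the fingers measure 130 mm over their backs; the gripper's body (78 mm by 193 mm) begins 47 mm behind the grasp point.
Start: joints at [0.288, 0.359, 0.012, 0, -1.224, -0.288], TCP at [674.978, -0.019, 226.561] pointing down, gripper open.
Joint ranges: [-3.07, 3.07], [-1.43, 2.12], [-1.02, 1.25], [-3.03, 1.67], [-3.05, -0], [-3.03, 3.03]. Speed limits (rad/s): [2.39, 2.39, 3.01, 3.14, 3.14, 3.14].

### API

Orientations are given as a unit quaternion [x, y, z, w].
In Python, from plant import bot gives the robot as it stands. Calls block until the motion is done:
- bot.move_ptp(position, orientation): joint-space move of the TCP to a pose.
- bot.line_to(position, velocity=150, ori=None): straight line of the TCP; ori=None keeps the orientation; velocity is the mean speed in mm/s.
- bot.move_joints(angles): joint-space move.
- bot.move_gripper(opening, force=None): finger opening in mm; force is the grip in N (None keeps the last); returns when the fingers have stopped.
- bot.pause(seconds).
- bot.solve_ik(position, orientation): joint angles nearest the present ones, or None.
- bot.read_state(): the state.
- bot.camera(name): name is "scene" or "side" or "wrist"; returns the picture (480x640x3 uint8, red, green, blue); there is no depth.
- bot.get_calibration(name): a dict with "fx", "fy", "cx", "cy" (pixels), "distortion" ([k1, k2, p1, p2, k3] as OpenCV has them; the pictures are not rectified), "view" (4x4, takes a point from world to camera coordinates); the wrist camera has in their place "T_tool_cam" (4x4, takes a point from camera to tool coordinates, whose origin is the TCP and whose axes are the flange's). Camera axes: x right, y up, looking along -z (the intrinsics and any distortion apply to the point x, -y, -z); pixel columns grow to the right and rows downward; lengths in mm; the calibration is good to about 2 mm. A picture is of the moment at which its call begins: read the wrist's pose just before it. get_calibration takes no time and is no camera call.
A pose or a line that the arm cannot do raises bot.Unreachable and nothing moves.
- bot.close_job(): hands the job in, once; it reports no verdict.
The state is a dict: "t": time; "joint_pos": joint angles; "qvel": joint speeds; "tau": joint torques, N m; "tcp_pos": TCP position; "eef_rot": TCP orientation; "contact_force": force on the tool from outside, world axes, zero at the start; "moment": the same for the moment, N m; "width": finger opening in mm.
Only numpy, scipy, OpenCV 4.12 (cv2) and the standard library are available. Lean on these libraries where they do the work, as an engineer would, in place of code of your own. Each camera call takes 0.05 s, during which the arm holds its last target. There are 200 camera calls.

### The job

Close up the piping-nozzle case: first push the upright white flap inside it down until it lies flat over the nozzles, then swing the hinged metal cover fully shut over it. Do it all by pushing with the fingertips or the outside of the fingers: do not pinch, lift or carry anything. Leave the case standing where it is, give or take a couple of centimetres, and do not disturb the jar, the loose nozzle or the spatula beside it.

Things in the scene. Friction and masses are not known exactly. Their poses are not given: they have to be found in the camera images.
- case: Open dark steel case, loose on the table (about 2 kg), 200 mm along its x, 180 mm along its y, 80 mm high, walls 4 mm. Origin: centre of its underside; z up. The cover is hinged along its -y rim, the flap along the inside of its +y wall. Nozzles 40 mm high are fixed in it below the flap's flat position.
- cover (a joint): Hinge of the dark steel cover. 0 = fully shut, lying on the rim, its top 86 mm above the table; pi/2 = upright; above that it leans outward (to case -y), stop at 1.95. Hinge line: parallel to case x at case y = -90 mm, z = 81 mm, on the plate's underside. Stiff (0.36 N m friction): it stays where left; about 3 N moves it at its outer part. An upright flap blocks it.
- cover_edge (a point): Middle of the cover's free edge, half-way through its thickness, 180 mm from the hinge line. The cover is a flat plate, 200 mm (case x) by 180 mm by 5 mm, 0.3 kg. Site x runs along the hinge, y away from the hinge, z out of the face that is on top when shut.
- flap (a joint): Hinge of the white inner flap. 0 = folded flat on its stop, its top 60 mm above the table (20 mm below the rim); pi/2 = upright; stop at 1.65. It folds inward, towards case -y. Hinge line: parallel to case x at case y = +82 mm, z = 56 mm, on the flap's underside. Light friction (0.07 N m): it stays where left; about 1 N at its free edge moves it.
- flap_edge (a point): Middle of the flap's free edge, half-way through its thickness, 100 mm from the hinge line. The flap is a white plastic plate, 176 mm (case x) by 100 mm by 4 mm, 80 g, with a rounded 8 mm bead on its free edge. Site x runs along the hinge, y towards the hinge, z out of the face that is on top when flat.
- shaker: Bystander: loose clear jar with a steel cap, 60 mm across, 110 mm high, standing outside the case's -y side, about 260 mm from the case's centre. Origin: centre of its underside.
- nozzle: Bystander: loose steel cone nozzle, 38 mm across its foot, 55 mm high, standing on the table off the case's -x side. Origin: centre of its underside.
- spatula: Bystander: loose spatula, 240 mm long, lying on the table off the case's +y side. Origin: under its middle; its x runs from the handle to the blade.

How it is judged:
By the outcome, as a careful person would: the job done as asked, in the order asked, and still so for the second after the job is handed in, with the robot touching nothing.
It also fails if it takes over 58 s, if anything falls off the work surface, if the arm or the gripper's body presses on something with over 40 N, if the wrist force passes 120 N, or if a joint passes its speed limit or range.

## Working session

There is one attempt and no reset: what is moved stays moved. The work goes in short steps, each a Python script; the robot and the scene stay as the last script left them, time stands still between calls to the robot, and variables do not carry over. Pictures are saved under pics/ and viewed, about 8 in all and at most 12, crops included, and the job is handed in when it is done.

```bash
mkdir -p pics && ls
python3 - <<'E'
from plant import bot
import cv2
for n in ("scene","side"):
    cv2.imwrite(f"pics/{n}0.png",bot.camera(n)[:,:,::-1])
    c=bot.get_calibration(n);print(n,c)
s=bot.read_state();print(s)
E
```

```text
pics
scene {'fx': 472.44046403326763, 'fy': 472.44046403326763, 'cx': 312.17330470673767, 'cy': 238.97407235973, 'distortion': array([0.00873091, 0.        , 0.        , 0.        , 0.        ]), 'view': array([[ 2.48663794e-01,  9.68425912e-01,  1.78205331e-02,
        -2.12111003e+02],
       [-6.75145528e-01,  1.60106909e-01,  7.20100197e-01,
         2.88817725e+02],
       [ 6.94510500e-01, -1.91094300e-01,  6.93641214e-01,
        -1.30199320e+03],
       [ 0.00000000e+00,  0.00000000e+00,  0.00000000e+00,
         1.00000000e+00]])}
side {'fx': 569.6056753898448, 'fy': 569.6056753898448, 'cx': 314.1115089275706, 'cy': 237.43384172898945, 'distortion': array([0.02255218, 0.        , 0.        , 0.        , 0.        ]), 'view': array([[-9.26228932e-01, -3.76594107e-01, -1.66386303e-02,
         5.10689656e+02],
       [ 2.20099380e-01, -5.76111008e-01,  7.87180011e-01,
        -1.64882431e+02],
       [-3.06033051e-01,  7.25446749e-01,  6.16498813e-01,
        -1.13188318e+03],
       [ 0.00000000e+00,  0.00000000e+00,  0.00000000e+00,
         1.00000000e+00]])}
{'t': 0.1, 'joint_pos': array([ 2.88104088e-01,  3.59299015e-01,  1.11360204e-02, -2.90152530e-04,
       -1.22408707e+00, -2.88070132e-01]), 'qvel': array([-7.41430140e-04, -2.52960420e-03,  2.29251703e-03,  5.55802445e-05,
       -7.43923096e-04, -1.05465162e-03]), 'tau': array([-1.42273191e-03, -5.84165347e+01,  2.93752134e+01,  7.01551259e+00,
        1.01412315e-02, -6.66964229e-05]), 'tcp_pos': array([ 6.74560912e+02, -3.17981243e-02,  2.25723898e+02]), 'eef_rot': array([-7.07083664e-01,  7.07129511e-01,  4.66647243e-04, -5.73746459e-04]), 'contact_force': array([ 0.36091848,  0.004508  , -0.75588619]), 'moment': array([ 0.00917188,  0.00059676, -0.01157572]), 'width': 87.80971405753607}
```

View pics/scene0.png

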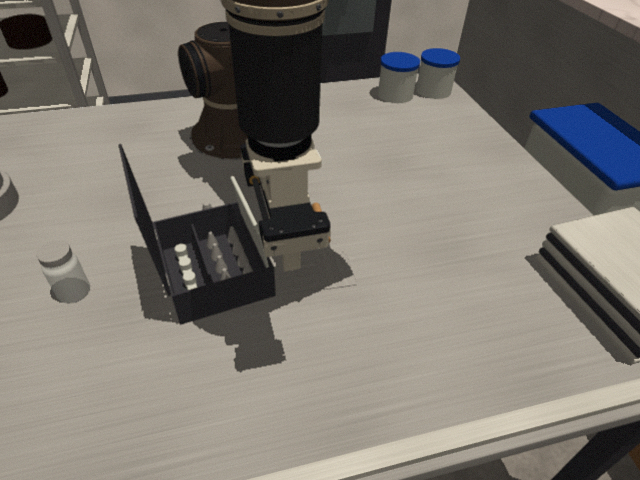

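View pics/side0.png

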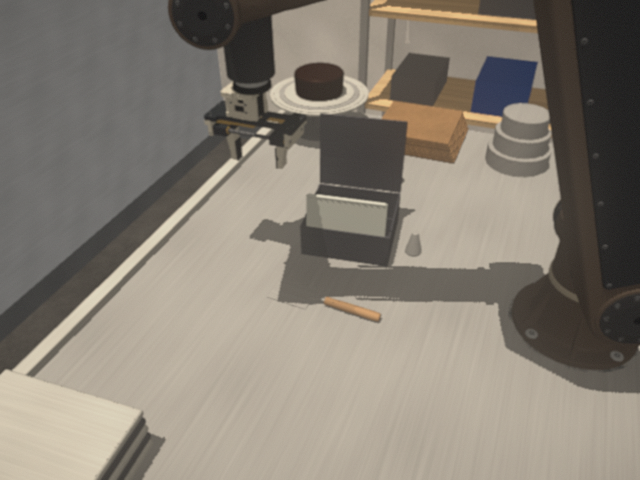

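The scene view shows the case at the lower left of the gripper: bottom corners about (182,323) and (274,297), cover upright leaning out at (122,148)–(168,295), flap edge (235,181)–(268,262), jar foot (72,292). The side view shows the case's +y face, with bottom corners about (302,252) and (391,262), the spatula handle at (325–380, 300–318) and the nozzle at (414,254).

```bash
cat > h.py <<'E'
from plant import bot
import cv2, numpy as np
def ray(n,uv):
    c=bot.get_calibration(n);K=np.array([[c['fx'],0,c['cx']],[0,c['fy'],c['cy']],[0,0,1]])
    p=cv2.undistortPoints(np.array([[uv]],float),K,np.array(c['distortion'])).ravel()
    V=c['view'];R=V[:3,:3];return -R.T@V[:3,3], R.T@np.array([p[0],-p[1],-1])
def onz(n,uv,z):
    o,d=ray(n,uv);return o+d*(z-o[2])/d[2]
def tri(a,b):
    o1,d1=ray('scene',a);o2,d2=ray('side',b)
    t=np.linalg.lstsq(np.c_[d1,-d2],o2-o1,rcond=None)[0];p,q=o1+d1*t[0],o2+d2*t[1]
    return (p+q)/2,np.linalg.norm(p-q)
E
python3 - <<'E'
from h import *
np.set_printoptions(precision=0,suppress=True)
for n,uv,z in [('scene',(182,323),0),('scene',(274,297),0),('side',(302,252),0),('side',(391,262),0),('scene',(273,271),80),('scene',(177,298),80),('scene',(239,206),80),('scene',(72,292),0),('side',(414,253),0),('side',(326,300),8),('side',(380,317),8),('side',(268,298),0)]: print(n,uv,z,onz(n,uv,z))
im=[cv2.imread('pics/scene0.png')[110:350,30:330],cv2.imread('pics/side0.png')[90:330,240:540]]
cv2.imwrite('pics/crop0.png',cv2.resize(np.vstack(im)[:, :],None,fx=1,fy=1) if 0 else cv2.resize(np.hstack(im),(800,320),interpolation=cv2.INTER_CUBIC))
E
```

```text
scene (182, 323) 0 [ 608. -178.    0.]
scene (274, 297) 0 [588.  -6.   0.]
side (302, 252) 0 [584.  -5.   0.]
side (391, 262) 0 [383. -44.  -0.]
scene (273, 271) 80 [595.  -6.  80.]
scene (177, 298) 80 [ 617. -173.   80.]
scene (239, 206) 80 [405. -40.  80.]
scene (72, 292) 0 [ 487. -373.    0.]
side (414, 253) 0 [343. -93.  -0.]
side (326, 300) 8 [472. 130.   8.]
side (380, 317) 8 [354. 136.   8.]
side (268, 298) 0 [591. 160.   0.]
```

View pics/crop0.png

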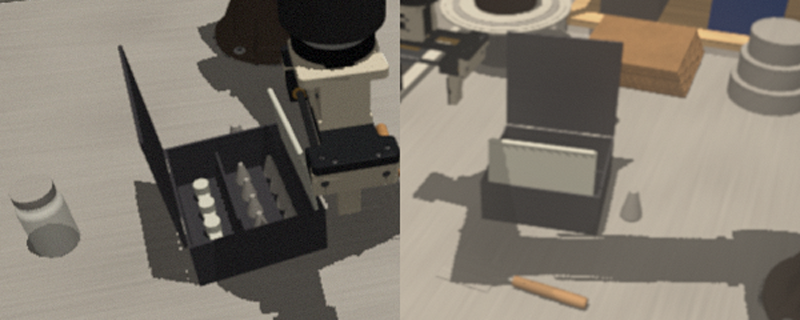

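The crop shows the flap upright in the +y half, with its back top corner at scene (233,178) and side (388,204). The cover leans slightly outward; its back top corner is at scene (120,145) and side (406,121).

```bash
cat >> h.py <<'E'
from scipy.spatial.transform import Rotation as Ro
YAW=np.radians(9.2); C0=np.array([498.,-111.])
Rz=Ro.from_euler('z',YAW)
def W(y,z,x=0): # case -> world
    return np.r_[C0+Rz.as_matrix()[:2,:2]@[x,y],z]
def inv(p): return np.r_[Rz.as_matrix()[:2,:2].T@(p[:2]-C0),p[2]]
Q=(Rz*Ro.from_quat([-.70711,.70711,0,0])).as_quat()
def st(l=''):
    s=bot.read_state();print(l,round(s['t'],1),'case',inv(s['tcp_pos']).round(0),'F',s['contact_force'].round(1))
E
python3 - <<'E'
from h import *
np.set_printoptions(precision=0,suppress=True)
for a,b in [((233,178),(388,204)),((120,145),(406,121))]:
    p,e=tri(a,b);print(p,inv(p),e)
print('rim',[inv(onz('side',u,80)) for u in ((304,214),(396,227))])
print('nozzle',inv(onz('side',(414,253),0)),'jar',inv(onz('scene',(72,292),0)))
for y,z in [(130,220),(130,128),(95,131),(16,60),(-190,215),(-190,300),(40,86)]:
    print(y,z,W(y,z),bot.solve_ik(W(y,z),Q))
E
```

```text
[402. -46. 151.] [-85.  80. 151.] 4.245213607811235
[ 418. -224.  257.] [-97. -99. 257.] 1.59526043075937
rim [array([104.,  52.,  80.]), array([-106.,   59.,   80.])]
nozzle [-151.   42.   -0.] jar [ -53. -257.    0.]
130 220 [477.  17. 220.] [ 0.  0. -0.  0. -1. -0.]
130 128 [477.  17. 128.] [ 0.  0. -1.  0. -1. -0.]
95 131 [483. -17. 131.] [ 0.  0. -1.  0. -1. -0.]
16 60 [495. -95.  60.] [ 0.  0. -1.  0. -1. -0.]
-190 215 [ 528. -299.  215.] [-0.  0. -0.  0. -1.  0.]
-190 300 [ 528. -299.  300.] [-0.  0. -0.  0. -1.  0.]
40 86 [492. -72.  86.] [ 0.  0. -1.  0. -1. -0.]
```

Triangulated corners match the model: flap corner expected (-88,82,156), cover corner (-100,-99,259). Now pushing the flap down.

Run:
```python
from h import *
bot.move_gripper(0,10)
bot.line_to(W(135,225),250,Q)
bot.line_to(W(135,131),150); st('beside')
bot.line_to(W(108,131),100); st()
r=75
for d in np.arange(90,-1,-10):
    t=np.radians(d)
    bot.line_to(W(82+9.5-r*np.cos(t)+4*np.sin(t),56+r*np.sin(t)+4*np.cos(t)),70)
    if d%30==0: st(d)
bot.line_to(W(16.5,58),20); st('press')
cv2.imwrite('pics/s1.png',np.hstack([bot.camera('scene')[110:350,30:330],bot.camera('side')[90:330,240:540]])[:,:,::-1])
```

```text
beside 3.2 case [  1. 135. 131.] F [-0.2 -0.2  0.3]
 3.7 case [  0. 108. 132.] F [-0.4 -0.3  0.4]
90 4.0 case [ -0.  95. 131.] F [-1.4  0.1 -0.4]
60 5.0 case [ -0.  57. 123.] F [-0.8 -1.   0.1]
30 6.0 case [-0. 28. 96.] F [-0.4  0.5 -0.1]
0 7.0 case [ 1. 16. 60.] F [0.8 1.  3.1]
press 7.2 case [ 1. 16. 60.] F [-5.4  3.2 23.6]
```

View pics/s1.png

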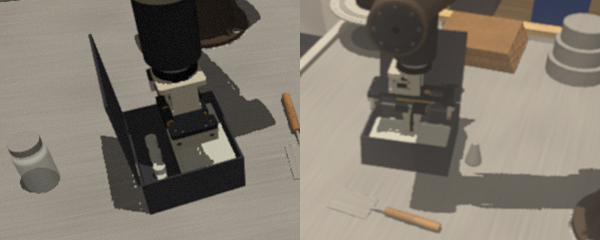

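The picture shows the flap lying flat under the fingertip (24 N reaction at z=60, its stop), with the case unmoved. Now the cover, first going over it.

Run:
```python
from h import *
bot.line_to(W(16,63),50)
bot.line_to(W(16,320),250)
bot.line_to(W(-160,320),250)
bot.line_to(W(-160,215),200); st('behind')
r=134
for d in range(95,-1,-5):
    t=np.radians(d)
    z=215 if d>=90 else 81+r*np.sin(t)+5*np.cos(t)
    bot.line_to(W(-90-9.5+r*np.cos(t)-5*np.sin(t),z),90)
    if d%15==0: st(d)
bot.line_to(W(34.5,84.5),20); st('press')
bot.line_to(W(34.5,90),60)
bot.line_to(W(34.5,250),250)
bot.line_to(W(220,300),300); st('clear')
cv2.imwrite('pics/s2.png',np.hstack([bot.camera('scene')[110:350,30:330],bot.camera('side')[90:330,240:540]])[:,:,::-1])
cv2.imwrite('pics/scene2.png',bot.camera('scene')[:,:,::-1]);cv2.imwrite('pics/side2.png',bot.camera('side')[:,:,::-1])
```

```text
behind 10.3 case [   1. -160.  216.] F [ 0.8 -0.1  1.4]
90 11.2 case [  -0. -104.  215.] F [0.1 0.1 0.4]
75 12.1 case [ -0. -69. 212.] F [-0.4 -0.2 -0.3]
60 12.9 case [ -0. -37. 199.] F [ 0.2 -0.6  0.3]
45 13.8 case [ -0.  -8. 179.] F [-0.2 -0.6  0.2]
30 14.6 case [ -0.  14. 152.] F [ 0.4 -0.7  1.2]
15 15.5 case [ -0.  29. 120.] F [ 0.3 -1.4  0.3]
0 16.3 case [ 0. 34. 86.] F [1.  0.1 1.3]
press 16.6 case [ 1. 34. 86.] F [-5.6  3.2 16.8]
clear 18.4 case [ -1. 220. 299.] F [ 0.9 -0.3 -1.3]
```

View pics/s2.png

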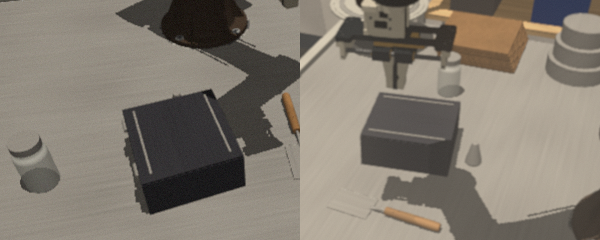

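The case is shut: the cover lies on the rim, and the bottom corners are at scene (180,323) and (274,296), the same as before within 2 px. The jar, nozzle and spatula are in place, and the robot is clear.

Run:
```python
from h import *
print([inv(onz('scene',u,86)).round(0) for u in ((275,264),(152,218))])
for n,(x,y,w,h) in dict(scene=(30,225,70,85),side=(400,225,30,35)).items():
    a,b=[cv2.cvtColor(cv2.imread(f'pics/{n}{k}.png'),6)[y:y+h,x:x+w].astype(np.float32) for k in (0,2)]
    print(n,cv2.phaseCorrelate(a,b))
bot.close_job()
```

```text
[array([103.,  95.,  86.]), array([-103.,  -82.,   86.])]
scene ((-0.019558365628220997, -0.050381439385290605), 0.9653551387198177)
side ((-0.011084085598239923, -0.06573854269933577), 1.0690301307925472)
the job is handed in; nothing more can be done
```

The nozzle case is closed and the job is handed in. With the fingers closed, I pushed the upright flap down flat. I then swung the cover shut from behind with the fingertips, and nothing was pinched or lifted.

- **Flap:** it met its stop with the fingertip at z = 60 mm, with about 24 N pressing back.
- **Cover:** it met the rim with the fingertip at z = 86 mm, at about 17 N. Two cover corners measured afterwards, taking them to be at 86 mm height, were within about 8 mm of the shut position. I picked those pixels by eye.
- **Case:** its bottom corners are within 2 px of where they started in the scene view.
- **Jar and loose nozzle:** both shifted less than 0.1 px in the pictures.
- **Spatula:** it was checked only by eye, in the last picture. It looks unmoved, and the arm never went below z = 130 mm near it.
- **Time and position:** the job took about 19 s, and the robot ended clear of everything.

No check failed.

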